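# Post a rejected nut through the flap of the reject box

## Task

The steel spanner nut on the deck of the red reject box failed its thread check. Push it along the deck with the fingertips, in through the hanging yellow flap until it drops off the sill into the box, then draw the fingers back out so that the flap falls fully shut. Only push the nut: do not grip, press hard on or lift it; leave the green-nut coupling standing where it is and do not disturb the thread gauge or the loupe on the bench.

Things in the scene. Friction and masses are not known exactly. Their poses are not given: they have to be found in the camera images.
- reject_box: red sheet-metal reject box with a flat steel deck in front, fixed. Origin on the bench below the doorway; x points level through the doorway into the box, y left along its front, z up. Deck top 70 mm above the origin, y -125 to 125 mm, no lip, x -130 to 14 mm (sill edge). Box: y -95 to 95 mm, to x = 102 mm, flat roof with clear window 140 mm above the bench, nothing higher
- doorway (a point): point on the deck top in the middle of the doorway, where the flap's lower edge hangs (x = y = 0 of the box, 70 mm up). The doorway is 76 mm wide, its upper edge 61 mm above the deck. Two guides 12 mm high flare from its sides (y = +-40 mm, x = -7 mm) out to x = -36 mm, y = +-75 mm
- sill_edge (a point): middle of the sill edge, where the deck ends 14 mm past the doorway point, inside the box. The floor behind it lies 61 mm lower: the nut tips and falls in once its centre is past this edge
- flap (a joint): yellow sheet-metal gravity flap 84 mm wide and 57 mm long, about 50 g, hung at the top of the doorway on a hinge along y, 63 mm above the deck and 8 mm in front of the doorway point. 0 = shut (it leans 8 degrees, lower edge inward, 6 mm above the deck), grows as the lower edge swings inward and up to 1.3 rad; no outward swing. It falls shut by its own weight.
- nut_centre (a point): centre (half-way up) of the rejected steel spanner nut standing on the deck, left or right of the doorway: hexagonal head 29 mm across from 12 to 23 mm height, above a round collar 23 mm across; 23 mm tall, about 0.1 kg, axis upright
- coupling_green: white threaded coupling with a green hexagonal nut, standing upright on the deck on the other side, 31 mm wide and 56 mm tall; origin at the centre of its foot, z up. Leave alone.
- thread_gauge: black double-ended thread plug gauge, 87 mm long, 12 mm thick, lying on the bench to the right of the deck; origin under its middle, y along it. Leave alone.
- loupe: black loupe, 36 mm across and 19 mm high, on the bench to the left; origin under its centre. Leave alone.
Things that resemble listed ones, but are neither listed nor needed, are in the scene too. Of the things that look like the part that bears nut_centre, the smallest one is meant.

How it is judged:
On the way:
1. the nut is under the opened flap, in the doorway (value of joint flap above 0.4 rad and x of nut_centre in the frame of reject_box above -0.01 m and z of nut_centre in the frame of reject_box above 0.07 m), for 0.05 s.
At the end, for the whole second after the job is handed in: The nut lies at rest inside the box, below the sill (its centre less than 45 mm above the bench), the flap is shut to within 0.06 rad, the green coupling still stands within 12 mm of its place, the thread gauge and the loupe within 15 mm of theirs (x of nut_centre in the frame of reject_box between 0.012 and 0.102 m and y of nut_centre in the frame of reject_box between -0.095 and 0.095 m and z of nut_centre in the frame of reject_box below 0.045 m and linear speed of nut below 0.03 m/s and value of joint flap below 0.06 rad and distance of coupling_green from where it was at the start of the episode below 0.012 m and angle between coupling_green's own z axis and vertical below 0.1 rad and distance of each of thread_gauge, loupe from where it was at the start of the episode below 0.015 m); the robot touches nothing.
It fails at once if the nut is lifted off the deck (its centre more than 15 mm above where it stands) (z of nut_centre in the frame of reject_box above 0.0965 m).
It fails at once if the nut is gripped or pressed hard (more than 15 N from the fingers) (contact force between the fingers and nut above 15 N).
It fails at once if the green coupling is knocked over or pushed away (distance of coupling_green from where it was at the start of the episode above 0.012 m or angle between coupling_green's own z axis and vertical above 0.3 rad).
It fails at once if the thread gauge or the loupe is disturbed (distance of any of thread_gauge, loupe from where it was at the start of the episode above 0.015 m).
It also fails if it takes over 50 s, if anything falls off the work surface, if the arm or the gripper's body presses on something with over 40 N, if the wrist force passes 120 N, or if a joint passes its speed limit or range.

## Robot

A 6-joint arm with a two-finger parallel gripper is mounted at the origin on a cart in front of the work surface, level with it; the furniture and walls round the work are solid. World frame = base frame: x ahead of the robot, y to its left, z up, the work surface at z = 0. Lengths are in m, angles in rad, forces in N, time in s.
With the tool pointing down it reaches from about 0.25 to 0.725 m from the base axis. Payload 4 kg.
Tool frame: the origin (TCP) lies midway between the tips of the shut fingers; the grasp point (between the pads) lies 19 mm behind it; z points along the fingers, y is the line along which they close (so a half turn about z gives the same grasp; the last joint's range is limited). The gripper opens to 85 mm and grips with 20 to 120 N. Pads are 22 mm wide; open, the fingers measure 114 mm over their backs; the gripper's body (76 mm by 85 mm) begins 54 mm behind the grasp point. The pads swing forward as they close: fully open they stand 13 mm farther back than shut.
Start: joints at [1.316, 0.241, 0.005, 1.335, 0, 1.571], TCP at [0.126, 0.484, 0.231] pointing down, gripper open.
Joint ranges: [-2.72, 2.72], [-1.05, 1.87], [-1.09, 1.28], [-1.99, 2.15], [-1.42, 1.44], [-3.14, 3.14]. Speed limits (rad/s): [2.79, 2.79, 3.14, 3.14, 3.14, 3.14].

## Interface

Orientations are given as a rotation vector (axis times angle).
In Python, from station import observe, get_image, camera_model, job_done gives the robot as it stands.
- The arm moves only by the tool move_arm, never from a script. Its argument "increments" is a list of rows, each a list of 3 entries, a list of its own where there are three numbers: the shift along the tool's x, y, z in units of 0.6 m (1.0 is 0.6 m), then the turn, a rotation vector about the tool's x, y, z in units of pi rad (1.0 is pi rad), then the closure, from -1 (fully open) to 1 (shut). In form: [[[dx, dy, dz], [wx, wy, wz], fingers], ...]. A call has 1 to 12 rows; each row shifts and turns the commanded pose from where the row before left it, along the tool's axes as they then stand; what a row does not reach is not made up. A row lasts 1/8 s, in which the tool goes at most 62.5 mm and 10.7 degrees, less where a joint would pass 70% of its speed; a pose out of reach is approached as far as the arm can. A call with a number of a shift or a turn outside -1 to 1 is refused whole. A call with a gripper value outside its range is refused whole. The fingers move at their own pace and stop on an object; the grip force is fixed at half the most. Time passes only in rows, so rows that do not move let the fingers close. It gives the time, the measured TCP pose, the force, the opening and the grip force at its end, in the units of the state.
- observe(): the state, without advancing time (a new reading comes with each control period).
- get_image(name): name is "scene" or "top" or "wrist"; returns (picture, depth): 420x560x3 uint8, red, green, blue; 420x560 float32, m along the optical axis (not along the pixel's ray), 0 where there is no reading.
- camera_model(name): a dict with "fov_y" (degrees; the focal length in pixels is half the picture's height over the tangent of half this angle, whatever the lens; pixels are square), "cx", "cy" (the principal point, pixels), "k1" (the pictures are not rectified: a ray, as slopes to the right and down, at radius r is drawn at 1 + k1 r^2 times it, then the intrinsics apply), "position" and "orientation" of the camera in the world. Camera axes: x right, y up, looking along -z (the intrinsics and any distortion apply to the point x, -y, -z); pixel columns grow to the right and rows downward; lengths in m; the calibration is good to about 2 mm. A picture is of the moment at which its call begins: read the wrist's pose just before it. camera_model takes no time and is no camera call; for the wrist camera it gives the pose at the moment of the call.
- job_done(): hands the job in; it is judged then, once.
The state is a dict: "time": time; "joints": joint angles; "joint_velocities": joint speeds; "tau": joint torques, N m; "tcp_pos": TCP position; "tool_rot": TCP orientation; "ft_force": force on the tool from outside, world axes, zero at the start; "ft_torque": the same for the moment, N m; "finger_gap": opening from 0.0 (shut) to 1.0 (fully open); "grip_force": force on a finger pad.
Only numpy, scipy, OpenCV 4.12 (cv2) and the standard library are available. Lean on these libraries where they do the work, as an engineer would, in place of code of your own. Each camera call takes 0.05 s, during which the arm holds its last target. There are 200 camera calls.

## Working session

There is one attempt and no reset: what is moved stays moved. The work goes in short steps, Python scripts to look and compute and a tool call to move; the robot and the scene stay as the last step left them, time stands still between calls to the robot, and variables do not carry over. Pictures are saved under pics/ and viewed, at most 12 in all, crops included, and the job is handed in when it is done.

Besides the shell and the picture viewer there is one more tool, called after "Request:" in YAML: its name, and indented under it one key for each argument. move_arm: Moves the arm, as the interface text tells. Its arguments: {"type":"object","properties":{"increments":{"type":"array"}},"required":["increments"]}

```bash
mkdir -p pics; cat > h.py <<'E'
import numpy as np, cv2
from scipy.spatial.transform import Rotation as R
from station import observe, get_image, camera_model
def rot(o):
    o=np.array(o,float)
    return o if o.shape==(3,3) else (R.from_rotvec(o) if o.size==3 else R.from_quat(o)).as_matrix()
def ray(m,u,v):
    f=210/np.tan(np.radians(m["fov_y"])/2)
    K=np.array([[f,0,m["cx"]],[0,f,m["cy"]],[0,0,1]])
    p=cv2.undistortPoints(np.array([[[u,v]]],float),K,np.array([m["k1"],0,0,0.]))[0,0]
    return rot(m["orientation"])@np.array([p[0],-p[1],-1])
def on_z(m,u,v,z):
    d=ray(m,u,v);c=np.array(m["position"]);return c+d*(z-c[2])/d[2]
def at_d(m,u,v,d):
    return np.array(m["position"])+ray(m,u,v)*d
def proj(m,P):
    f=210/np.tan(np.radians(m["fov_y"])/2)
    q=rot(m["orientation"]).T@(np.array(P)-m["position"]);x,y=q[0]/-q[2],-q[1]/-q[2]
    s=1+m["k1"]*(x*x+y*y);return m["cx"]+f*x*s,m["cy"]+f*y*s
E
python3 - <<'E'
from h import *
for n in ("scene","top"):
    im,d=get_image(n);cv2.imwrite(f"pics/{n}0.png",im[...,::-1]);np.save(f"pics/{n}0.npy",d);m=camera_model(n);print(n,m)
print(observe())
E
```

```text
scene {'fov_y': 50.1298582309834, 'cx': 285.48558463249344, 'cy': 214.23090868315012, 'k1': 0.025142027634626335, 'position': array([-0.04888353, -0.52367461,  0.6303445 ]), 'orientation': array([ 0.93841226, -0.3824942 , -0.66732974])}
top {'fov_y': 50.786369788944896, 'cx': 283.9082093357801, 'cy': 211.40729291013565, 'k1': -0.0483478214278565, 'position': array([0.44206592, 0.06251485, 1.12401515]), 'orientation': array([ 0.06190505, -0.0323933 , -1.58304496])}
{'time': 0.1, 'joints': array([ 1.31600726e+00,  2.41341989e-01,  3.86840979e-03,  1.33523309e+00,
       -1.62851067e-05,  1.57083276e+00]), 'joint_velocities': array([-0.00066839, -0.00122477,  0.00348281,  0.00041946,  0.00250679,
        0.00116158]), 'tau': array([-6.52958170e-05, -3.73137975e+01,  2.53009719e+01,  1.09074090e-02,
       -1.48138167e-05, -3.05152362e-06]), 'tcp_pos': array([0.12588062, 0.48330099, 0.23050344]), 'tool_rot': array([-3.99167833e-01, -3.11590073e+00,  2.97948458e-03]), 'ft_force': array([-0.16798121, -0.04437073, -0.02586168]), 'ft_torque': array([-0.02280881,  0.00373186, -0.02461768]), 'grip_force': 0.0, 'finger_gap': 0.9996485851391382}
```

View pics/scene0.png

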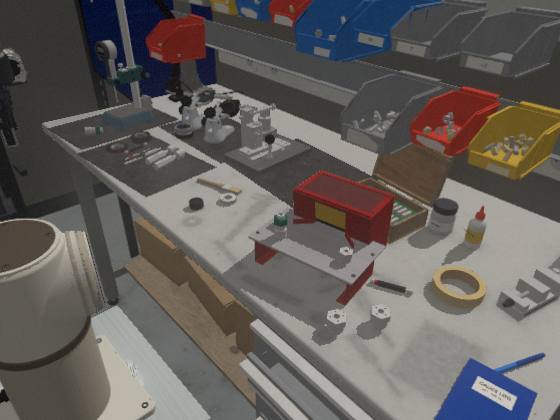

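View pics/top0.png

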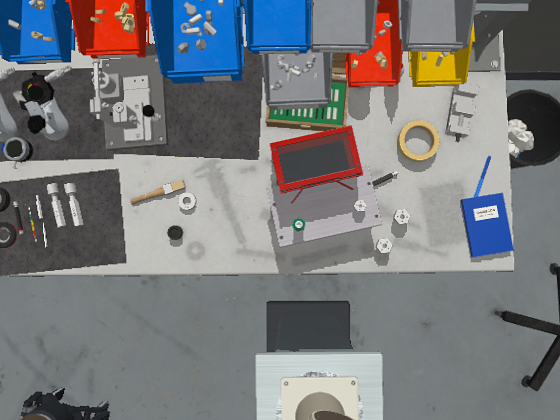

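Candidates: the nut on the deck (top 360,205 / scene 346,252), larger nuts on the bench (top 401,216 and 384,245), and a washer-like ring (188,201). The deck nut is the smallest and matches the description. The green coupling is at (298,225), the loupe at (176,233) and the gauge at (385,178). I'll check the choice in a close crop.

```bash
python3 - <<'E'
from h import *
im=cv2.imread("pics/top0.png");c=cv2.resize(im[122:252,262:412],None,fx=4.6,fy=4.6,interpolation=cv2.INTER_CUBIC);cv2.imwrite("pics/c1.png",c)
E
```

```text
(no output)
```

View pics/c1.png

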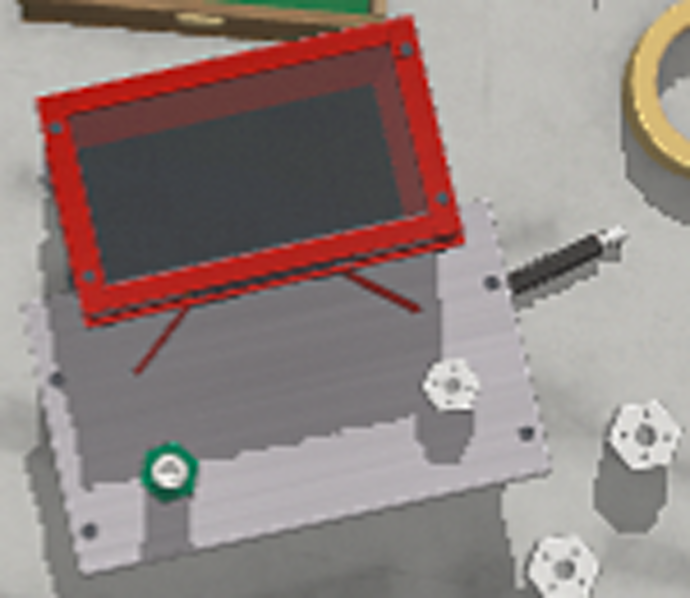

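```bash
cat > fit.py <<'E'
from h import *
m=camera_model("top")
g=lambda x,y,z: on_z(m,262+x/4.6-.4,122+y/4.6-.4,z)
W=np.array([g(38,98,.14),g(413,16,.14),g(82,573,.07),g(550,470,.07)])[:,:2]
B=np.array([[.102,.095],[.102,-.095],[-.13,.125],[-.13,-.125]])
wc,bc=W.mean(0),B.mean(0)
H=(B-bc).T@(W-wc);th=np.arctan2(H[0,1]-H[1,0],H[0,0]+H[1,1])
c,s=np.cos(th),np.sin(th);Q=np.array([[c,-s],[s,c]]);t=wc-Q@bc
E
python3 - <<'E'
from fit import *
print("yaw",th,"origin",t);print("resid mm",(W-(B@Q.T+t))*1e3)
for n,p in dict(nut=g(453,385,.093),coup=g(170,471,.126),roofFL=g(90,325,.14),roofFR=g(463,243,.14),guideR=g(418,311,.082),guideL=g(136,373,.082)).items(): print(n,p,"box",Q.T@(p[:2]-t))
d=np.load("pics/top0.npy")
for (x,y) in [(453,385),(170,471),(300,430),(250,290)]:
    u,v=262+x/4.6,122+y/4.6;print(at_d(m,u,v,d[int(v),int(u)]))
E
```

```text
yaw 0.201277647589372 origin [ 0.57526863 -0.0019807 ]
resid mm [[ 0.08733592 -1.10999191]
 [ 0.01283657  0.71776323]
 [-0.08926324 -0.93294007]
 [-0.01090924  1.32516874]]
nut [ 0.51595907 -0.09639619  0.093     ] box [-0.07698789 -0.08065217]
coup [0.47320089 0.04818169 0.126     ] box [-0.08997866  0.06955523]
roofFL [0.54419769 0.08622179 0.14      ] box [-0.01281012  0.0926336 ]
roofFR [ 0.58173356 -0.09562762  0.14      ] box [-0.01238761 -0.09304885]
guideR [ 0.55509798 -0.08099806  0.082     ] box [-0.0355607  -0.07338961]
guideL [0.52512337 0.06428624 0.082     ] box [-0.03588475  0.07495425]
[ 0.51573533 -0.09889412  0.08276572]
[0.47246629 0.04720249 0.120082  ]
[ 0.4944096  -0.02128152  0.06864398]
[0.55935619 0.00736072 0.13928688]
```

The picture shows the chosen nut at crop (453,385) and the box frame fits to about 1 mm (origin (0.575,-0.002), yaw 11.5°). In the box frame the nut is at (-77,-81) mm and the coupling at (-90,70) mm. The plan has two pushes:
- A two-finger fork push along box +y to about y=-10.
- A second push along +x with the tool tilted forward under the flap.

First I turn the tool so that tool x is box y, and part-close the fingers.

Request:
move_arm:
  increments:
    - [[0, 0, 0], [0, 0, 0.059], 0.67]
    - [[0, 0, 0], [0, 0, 0.059], 0.67]
    - [[0, 0, 0], [0, 0, 0.059], 0.67]
    - [[0, 0, 0], [0, 0, 0.059], 0.67]
    - [[0, 0, 0], [0, 0, 0.059], 0.67]
    - [[0, 0, 0], [0, 0, 0.059], 0.67]
    - [[0, 0, 0], [0, 0, 0], 0.67]

```text
time: 0.98
tcp_pos: [0.126, 0.4835, 0.2308]
tool_rot: [1.981, 2.438, -0.002]
ft_force: [1.1, -0.1, -0.6]
finger_gap: 0.17
grip_force: 0.0
```

```bash
cat > go.py <<'E'
import sys
from fit import *
def to(bx,by,z):
    o=observe();T=rot(o["tool_rot"]);p=np.r_[Q@np.array([bx,by])+t,z]
    Bm=np.eye(3);Bm[:2,:2]=Q
    print("t",round(o["time"],2),"tcp box",np.round(np.r_[Q.T@(o["tcp_pos"][:2]-t),o["tcp_pos"][2]],4),"axes in box cols\n",np.round(Bm.T@T,3),"\ngap",o["finger_gap"],"F",np.round(o["ft_force"],2),"j",np.round(o["joints"],2))
    print("shift units",np.round(T.T@(p-o["tcp_pos"])/.6,4))
if __name__=="__main__": to(*map(float,sys.argv[1:]))
E
python3 go.py -.077 -.124 .231
```

```text
t 0.97 tcp box [-0.3432  0.5656  0.2308] axes in box cols
 [[-0.005  1.    -0.   ]
 [ 1.     0.005 -0.001]
 [-0.001 -0.    -1.   ]] 
gap 0.17034723841449584 F [ 1.13 -0.09 -0.63] j [ 1.32  0.24  0.    1.34 -0.    2.68]
shift units [-1.1513e+00  4.3820e-01  7.0000e-04]
```

Request:
move_arm:
  increments:
    - [[-0.08, 0.03, 0], [0, 0, 0], 0.67]
    - [[-0.08, 0.03, 0], [0, 0, 0], 0.67]
    - [[-0.08, 0.03, 0], [0, 0, 0], 0.67]
    - [[-0.08, 0.03, 0], [0, 0, 0], 0.67]
    - [[-0.08, 0.03, 0], [0, 0, 0], 0.67]
    - [[-0.08, 0.03, 0], [0, 0, 0], 0.67]
    - [[-0.08, 0.03, 0], [0, 0, 0], 0.67]
    - [[-0.08, 0.03, 0], [0, 0, 0], 0.67]
    - [[-0.08, 0.03, 0], [0, 0, 0], 0.67]
    - [[-0.08, 0.03, 0], [0, 0, 0], 0.67]
    - [[-0.08, 0.03, 0], [0, 0, 0], 0.67]
    - [[-0.08, 0.03, 0], [0, 0, 0], 0.67]

```text
time: 2.48
tcp_pos: [0.4548, -0.0381, 0.2312]
tool_rot: [-1.98, -2.439, -0.0]
ft_force: [0.5, 0.7, 0.1]
finger_gap: 0.166
grip_force: 0.0
```

```bash
python3 go.py -.077 -.124 .18
```

```text
t 2.48 tcp box [-0.1253 -0.0113  0.2312] axes in box cols
 [[-0.006  1.     0.   ]
 [ 1.     0.006  0.   ]
 [ 0.     0.    -1.   ]] 
gap 0.16610769896177816 F [0.46 0.73 0.05] j [-0.08  0.15 -0.1   1.31  0.    1.28]
shift units [-0.1883  0.0794  0.0854]
```

Request:
move_arm:
  increments:
    - [[-0.05, 0.02, 0.02], [0, 0, 0], 0.67]
    - [[-0.05, 0.02, 0.02], [0, 0, 0], 0.67]
    - [[-0.05, 0.02, 0.02], [0, 0, 0], 0.67]
    - [[-0.04, 0.02, 0.025], [0, 0, 0], 0.67]
    - [[0, 0, 0.04], [0, 0, 0], 0.67]
    - [[0, 0, 0.04], [0, 0, 0], 0.67]
    - [[0, 0, 0], [0, 0, 0], 0.67]
    - [[0, 0, 0], [0, 0, 0], 0.67]

```text
time: 3.48
tcp_pos: [0.5247, -0.1384, 0.133]
tool_rot: [1.982, 2.437, 0.001]
ft_force: [-0.0, -0.1, 0.2]
finger_gap: 0.166
grip_force: 0.0
```

```bash
python3 go.py -.077 -.124 .08; python3 - <<'E'
from h import *
im,d=get_image("wrist");cv2.imwrite("pics/w1.png",im[...,::-1])
E
```

```text
t 3.48 tcp box [-0.0769 -0.1236  0.133 ] axes in box cols
 [[-0.004  1.     0.001]
 [ 1.     0.004 -0.   ]
 [-0.     0.001 -1.   ]] 
gap 0.16571964363977207 F [-0.05 -0.06  0.21] j [-0.26  0.38 -0.06  1.13  0.    1.11]
shift units [-0.0006 -0.0003  0.0884]
```

View pics/w1.png

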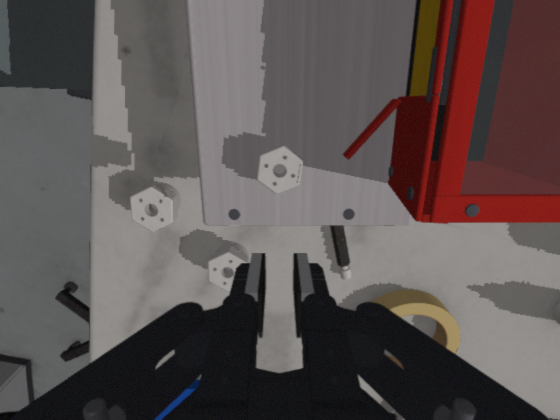

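The wrist view shows the nut at (280,170) centred between the fingertips (263/300), over the deck end. Before using the forward tilt I'll check the camera mount. Now I descend and start the push.

Request:
move_arm:
  increments:
    - [[0, 0, 0.04], [0, 0, 0], 0.67]
    - [[0, 0, 0.03], [0, 0, 0], 0.67]
    - [[0, 0, 0.018], [0, 0, 0], 0.67]
    - [[0, 0, 0], [0, 0, 0], 0.67]
    - [[0.005, 0, 0], [0, 0, 0], 0.67]
    - [[0.005, 0, 0], [0, 0, 0], 0.67]
    - [[0.005, 0, 0], [0, 0, 0], 0.67]
    - [[0.005, 0, 0], [0, 0, 0], 0.67]
    - [[0.005, 0, 0], [0, 0, 0], 0.67]
    - [[0.005, 0, 0], [0, 0, 0], 0.67]
    - [[0.005, 0, 0], [0, 0, 0], 0.67]
    - [[0.005, 0, 0], [0, 0, 0], 0.67]

```text
time: 5.03
tcp_pos: [0.5195, -0.1149, 0.0796]
tool_rot: [1.984, 2.435, -0.0]
ft_force: [-0.6, -1.5, -0.6]
finger_gap: 0.165
grip_force: 0.4
```

```bash
python3 go.py -.077 -.0355 .08; python3 - <<'E'
from h import *
o=observe();m=camera_model("wrist");T=rot(o["tool_rot"]);print("cam in tool",T.T@(m["position"]-o["tcp_pos"]))
im,d=get_image("wrist");cv2.imwrite("pics/w2.png",im[...,::-1])
E
```

```text
t 5.03 tcp box [-0.0772 -0.0995  0.0796] axes in box cols
 [[-0.002  1.     0.   ]
 [ 1.     0.002 -0.001]
 [-0.001  0.    -1.   ]] 
gap 0.16483115908411233 F [-0.63 -1.51 -0.56] j [-0.22  0.42 -0.16  0.99 -0.    1.15]
shift units [ 0.1067  0.0006 -0.0007]
cam in tool [ 0.08388339  0.00070409 -0.14311539]
```

View pics/w2.png

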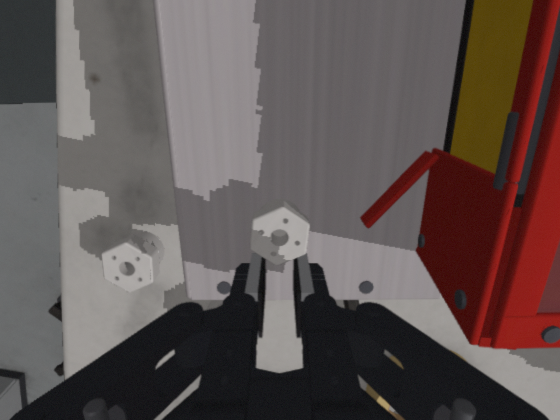

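The fork is seated against the nut, which shows at (280,237) centred between the tips. The gripper linkages flare sideways, so I'll use depth to get their extent and check the clearance to the coupling during the tilted push.

```bash
python3 - <<'E'
from fit import *
o=observe();m2=camera_model("wrist");T=rot(o["tool_rot"])
im,d=get_image("wrist")
p=on_z(m2,280,237,.093);print("nut box",Q.T@(p[:2]-t))
f=210/np.tan(np.radians(m2["fov_y"])/2)
v,u=np.mgrid[0:420:2,0:560:2];u=u.ravel();v=v.ravel();dd=d[v,u]
x=(u-m2["cx"])/f;y=(v-m2["cy"])/f
P=np.c_[x*dd,-y*dd,-dd]@rot(m2["orientation"]).T+m2["position"]
L=(P-o["tcp_pos"])@T
k=(dd>0)&(P[:,2]>.1)&(np.abs(L[:,0])<.06)&(L[:,2]<-.01)
L=L[k]*1e3
for s in range(10,130,10):
    q=L[(-L[:,2]>=s)&(-L[:,2]<s+10)]
    if len(q): print(s,"y",q[:,1].min().round(),q[:,1].max().round(),"xmax",q[:,0].max().round(),len(q))
E
```

```text
nut box [-0.07625923 -0.07410368]
20 y -20.0 101.0 xmax 60.0 532
30 y -20.0 92.0 xmax 60.0 729
40 y -38.0 84.0 xmax 60.0 1062
50 y -46.0 91.0 xmax 60.0 3108
60 y -50.0 92.0 xmax 60.0 3127
70 y -56.0 58.0 xmax 20.0 2598
80 y -61.0 62.0 xmax 20.0 3089
90 y -61.0 62.0 xmax 23.0 639
```

Request:
move_arm:
  increments:
    - [[0.006, 0, 0], [0, 0, 0], 0.67]
    - [[0.008, 0, 0], [0, 0, 0], 0.67]
    - [[0.009, 0, 0], [0, 0, 0], 0.67]
    - [[0.009, 0, 0], [0, 0, 0], 0.67]
    - [[0.009, 0, 0], [0, 0, 0], 0.67]
    - [[0.009, 0, 0], [0, 0, 0], 0.67]
    - [[0.009, 0, 0], [0, 0, 0], 0.67]
    - [[0.009, 0, 0], [0, 0, 0], 0.67]
    - [[0.009, 0, 0], [0, 0, 0], 0.67]
    - [[0.009, 0, 0], [0, 0, 0], 0.67]
    - [[0.008, 0, 0], [0, 0, 0], 0.67]
    - [[0.006, 0, 0], [0, 0, 0], 0.67]

```text
time: 6.62
tcp_pos: [0.5072, -0.0558, 0.0795]
tool_rot: [1.984, 2.436, -0.0]
ft_force: [-0.6, -2.2, -0.5]
finger_gap: 0.162
grip_force: 0.4
```

Request:
move_arm:
  increments:
    - [[0, 0, 0], [0, 0, 0], 0.67]
    - [[-0.01, 0, 0], [0, 0, 0], 0.67]
    - [[-0.03, 0, 0], [0, 0, 0], 0.67]
    - [[-0.02, 0, -0.03], [0, 0, 0], 0.75]
    - [[0, 0, -0.06], [0, 0, 0], 0.75]
    - [[0, 0, -0.08], [0, 0, 0], 0.75]
    - [[0, 0, -0.06], [0, 0, 0], 0.75]
    - [[0, 0, 0], [0, 0, 0], 0.75]

```text
time: 7.62
tcp_pos: [0.5169, -0.0931, 0.2211]
tool_rot: [1.981, 2.429, 0.006]
ft_force: [-0.1, -0.3, -0.1]
finger_gap: 0.124
grip_force: 0.0
```

```bash
python3 go.py -.15 -.014 .22; python3 - <<'E'
from h import *
im,d=get_image("top");cv2.imwrite("pics/t3.png",cv2.resize(im[122:252,262:412,::-1],None,fx=4.6,fy=4.6,interpolation=cv2.INTER_CUBIC))
im,d=get_image("wrist");cv2.imwrite("pics/w3.png",im[...,::-1]);
import pickle;pickle.dump(camera_model("wrist"),open("w3.pkl","wb"))
E
```

```text
t 7.62 tcp box [-0.0754 -0.0776  0.2211] axes in box cols
 [[-0.001  1.     0.007]
 [ 1.     0.001 -0.003]
 [-0.003  0.007 -1.   ]] 
gap 0.12372851259480568 F [-0.09 -0.32 -0.11] j [-0.18  0.29  0.04  1.32 -0.    1.19]
shift units [ 0.1062 -0.1242  0.0006]
```

View pics/w3.png

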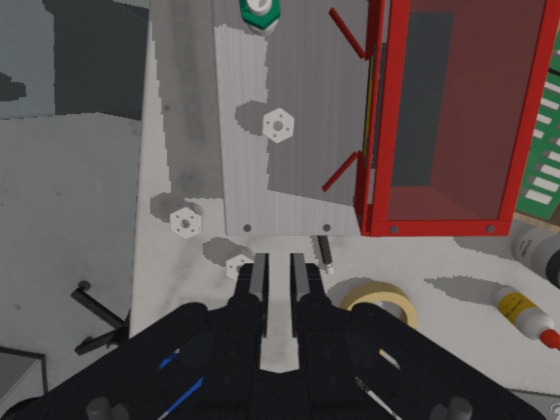

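The nut stands upright at wrist (278,125), about in line with the doorway, and the coupling at (260,8) is untouched. Next I swing the tool round behind the nut.

Request:
move_arm:
  increments:
    - [[0.035, -0.041, 0], [0, 0, 0], 0.75]
    - [[0.035, -0.041, 0], [0, 0, 0], 0.75]
    - [[0.036, -0.042, 0], [0, 0, 0], 0.75]
    - [[0, 0, 0], [0, 0, -0.0556], 0.75]
    - [[0, 0, 0], [0, 0, -0.0556], 0.75]
    - [[0, 0, 0], [0, 0, -0.0556], 0.75]
    - [[0, 0, 0], [0, 0, -0.0556], 0.75]
    - [[0, 0, 0], [0, 0, -0.0556], 0.75]
    - [[0, 0, 0], [0, 0, -0.0556], 0.75]
    - [[0, 0, 0], [0, 0, -0.0556], 0.75]
    - [[0, 0, 0], [0, 0, -0.0556], 0.75]
    - [[0, 0, 0], [0, 0, -0.0556], 0.75]

```text
time: 9.22
tcp_pos: [0.4277, -0.0445, 0.2157]
tool_rot: [0.33, -3.12, -0.001]
ft_force: [0.3, 0.2, -1.1]
finger_gap: 0.122
grip_force: 0.0
```

Request:
move_arm:
  increments:
    - [[0, 0, 0], [0, -0.05, 0], 0.75]
    - [[0, 0, 0], [0, -0.05, 0], 0.75]
    - [[0, 0, 0], [0, -0.055, 0], 0.75]
    - [[0, 0, 0], [0, -0.05, 0], 0.75]
    - [[0, 0, 0], [0, 0, 0], 0.75]
    - [[0, 0, 0], [0, 0, 0], 0.75]

```text
time: 9.98
tcp_pos: [0.4301, -0.0449, 0.2187]
tool_rot: [-0.256, 2.487, 0.084]
ft_force: [0.2, -0.7, 0.7]
finger_gap: 0.125
grip_force: 0.0
```

```bash
python3 - <<'E'
from fit import *
import pickle
m3=pickle.load(open("w3.pkl","rb"));nb=Q.T@(on_z(m3,278.5,125,.093)[:2]-t);print("nut box",nb);print("coup",Q.T@(on_z(m3,262,3,.126)[:2]-t))
E
python3 go.py -.114 -.014 .082
```

```text
nut box [-0.0773125  -0.01248029]
coup [-0.08811094  0.06792456]
t 9.97 tcp box [-0.1508 -0.0131  0.2187] axes in box cols
 [[-0.8   -0.003  0.6  ]
 [-0.003  1.     0.001]
 [-0.6   -0.001 -0.8  ]] 
gap 0.1245105863526636 F [ 0.21 -0.66  0.74] j [-0.31 -0.3  -0.76  0.54  0.3  -0.43]
shift units [ 0.0877 -0.0016  0.219 ]
```

View pics/t3.png

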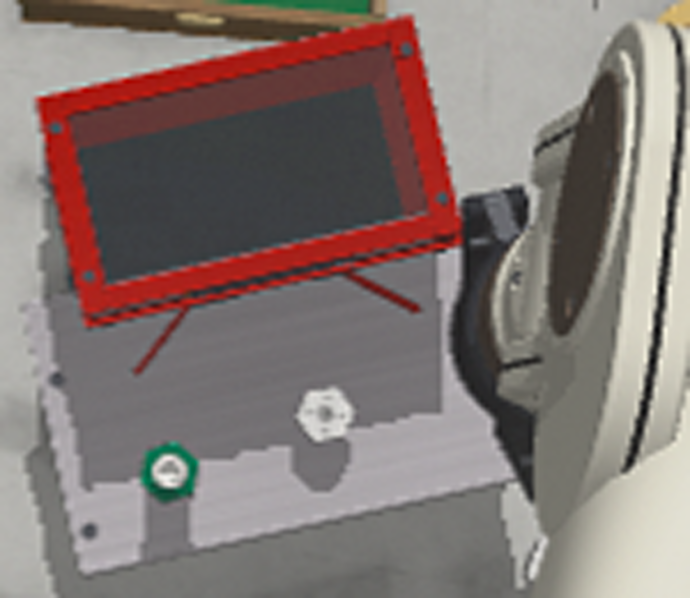

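Nut at box (-77,-12.5) mm and coupling unmoved in the top view (170,471). The tool is tilted 37° forward, so I descend behind the nut.

Request:
move_arm:
  increments:
    - [[0.018, 0, 0.044], [0, 0, 0], 0.75]
    - [[0.018, 0, 0.044], [0, 0, 0], 0.75]
    - [[0.018, 0, 0.044], [0, 0, 0], 0.75]
    - [[0.018, 0, 0.044], [0, 0, 0], 0.75]
    - [[0.016, 0, 0.043], [0, 0, 0], 0.75]
    - [[0, 0, 0], [0, 0, 0], 0.75]
    - [[0, 0, 0], [0, 0, 0], 0.75]

```text
time: 10.85
tcp_pos: [0.4668, -0.0369, 0.0818]
tool_rot: [-0.257, 2.485, 0.085]
ft_force: [-0.1, 0.1, 0.5]
finger_gap: 0.123
grip_force: 0.0
```

```bash
python3 go.py -.004 -.0125 .081; python3 - <<'E'
from h import *
im,d=get_image("scene");cv2.imwrite("pics/s4.png",cv2.resize(im[160:310,220:420,::-1],None,fx=4,fy=4,interpolation=cv2.INTER_CUBIC))
E
```

```text
t 10.85 tcp box [-0.1133 -0.0125  0.0818] axes in box cols
 [[-0.799 -0.005  0.601]
 [-0.004  1.     0.002]
 [-0.601 -0.001 -0.799]] 
gap 0.1231037261076662 F [-0.15  0.08  0.47] j [-0.25  0.05 -0.95 -0.02  0.27 -0.38]
shift units [-0.1448 -0.0008  0.1106]
```

View pics/s4.png

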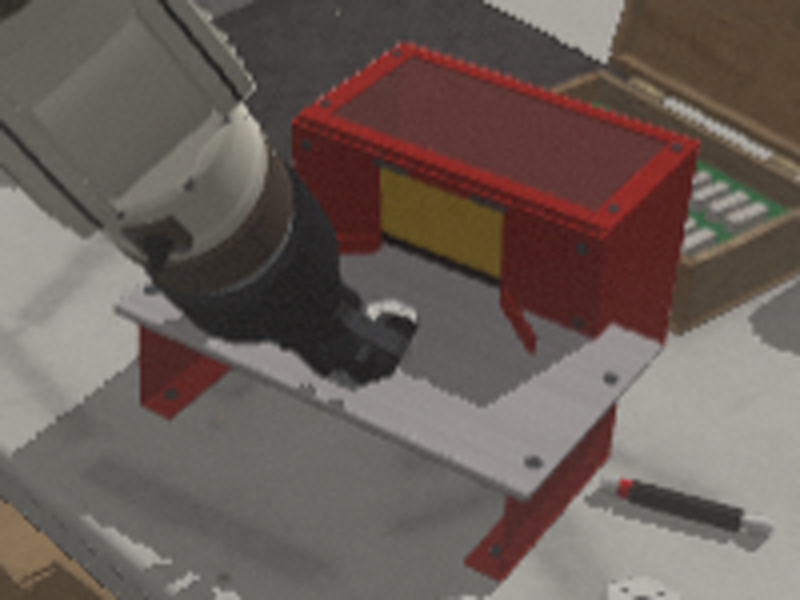

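The fork is just behind the nut (scene crop 395,320) and the flap is shut. Pushing along +x in steps.

Request:
move_arm:
  increments:
    - [[-0.004, 0, 0.003], [0, 0, 0], 0.75]
    - [[-0.004, 0, 0.003], [0, 0, 0], 0.75]
    - [[-0.004, 0, 0.003], [0, 0, 0], 0.75]
    - [[-0.004, 0, 0.003], [0, 0, 0], 0.75]
    - [[-0.004, 0, 0.003], [0, 0, 0], 0.75]
    - [[-0.008, 0, 0.006], [0, 0, 0], 0.75]
    - [[-0.008, 0, 0.006], [0, 0, 0], 0.75]
    - [[-0.008, 0, 0.006], [0, 0, 0], 0.75]
    - [[-0.008, 0, 0.006], [0, 0, 0], 0.75]
    - [[-0.008, 0, 0.006], [0, 0, 0], 0.75]
    - [[-0.008, 0, 0.006], [0, 0, 0], 0.75]
    - [[-0.004, 0, 0.003], [0, 0, 0], 0.75]

```text
time: 12.4
tcp_pos: [0.518, -0.0256, 0.0808]
tool_rot: [-0.256, 2.486, 0.085]
ft_force: [-0.8, -0.8, -0.2]
finger_gap: 0.122
grip_force: 0.5
```

```bash
python3 go.py -.004 -.0125 .081; python3 - <<'E'
from h import *
im,d=get_image("scene");a=cv2.resize(im[180:280,260:400,::-1],None,fx=5.7,fy=5.7,interpolation=cv2.INTER_CUBIC)
im,d=get_image("top");b=im[122:252,262:412,::-1]
cv2.imwrite("pics/s5.png",a);cv2.imwrite("pics/t5.png",b)
E
```

```text
t 12.4 tcp box [-0.0608 -0.0117  0.0808] axes in box cols
 [[-0.8   -0.004  0.601]
 [-0.003  1.     0.002]
 [-0.601 -0.    -0.8  ]] 
gap 0.1223121850931695 F [-0.79 -0.78 -0.21] j [-0.18  0.13 -0.86 -0.03  0.23 -0.32]
shift units [-0.0759 -0.0017  0.0566]
```

View pics/s5.png

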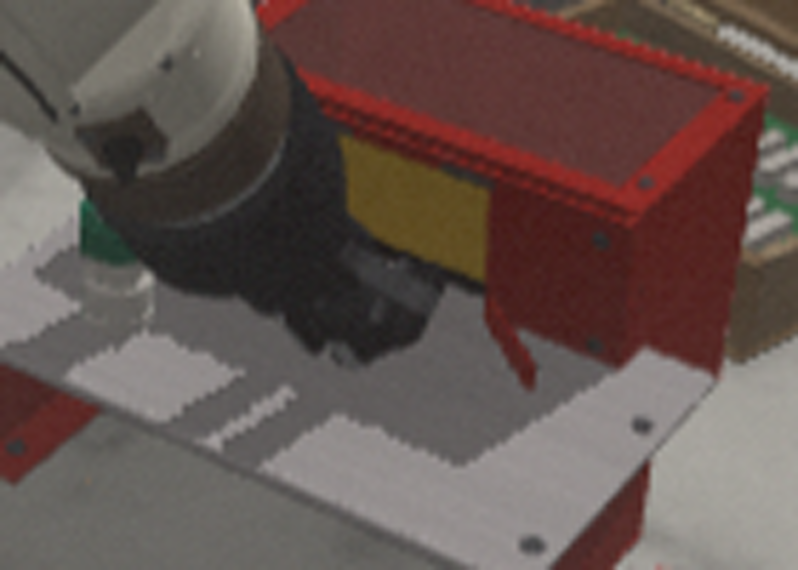

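The coupling still stands upright (115,260) with clearance, the flap is shut, and the nut is hidden ahead of the fingers. Forces are low, so I carry on.

Request:
move_arm:
  increments:
    - [[-0.008, 0, 0.006], [0, 0, 0], 0.75]
    - [[-0.008, 0, 0.006], [0, 0, 0], 0.75]
    - [[-0.008, 0, 0.006], [0, 0, 0], 0.75]
    - [[-0.008, 0, 0.006], [0, 0, 0], 0.75]
    - [[-0.004, 0, 0.003], [0, 0, 0], 0.75]
    - [[-0.004, 0, 0.003], [0, 0, 0], 0.75]
    - [[-0.004, 0, 0.003], [0, 0, 0], 0.75]
    - [[-0.004, 0, 0.003], [0, 0, 0], 0.75]
    - [[-0.004, 0, 0.003], [0, 0, 0], 0.75]

```text
time: 13.62
tcp_pos: [0.5559, -0.0177, 0.0807]
tool_rot: [-0.256, 2.487, 0.085]
ft_force: [-0.5, 0.2, 0.1]
finger_gap: 0.126
grip_force: 0.6
```

```bash
python3 go.py -.004 -.0125 .081; python3 - <<'E'
from h import *
im,d=get_image("scene");a=cv2.resize(im[180:280,260:400,::-1],None,fx=5.7,fy=5.7,interpolation=cv2.INTER_CUBIC)
a=cv2.convertScaleAbs(a,alpha=1.8,beta=10);cv2.imwrite("pics/s6.png",a)
E
```

```text
t 13.62 tcp box [-0.0221 -0.0115  0.0807] axes in box cols
 [[-0.8   -0.004  0.6  ]
 [-0.003  1.     0.002]
 [-0.6    0.    -0.8  ]] 
gap 0.12550691439876807 F [-0.5   0.16  0.08] j [-0.14  0.19 -0.78 -0.01  0.21 -0.28]
shift units [-0.0244 -0.0017  0.0178]
```

View pics/s6.png

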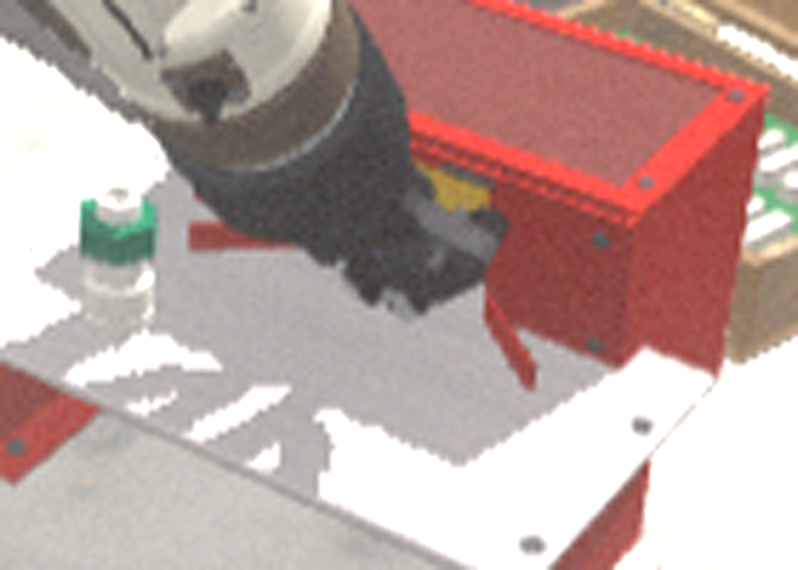

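The flap is swinging in, with its yellow now small at (455,190), and the coupling is clear. I'll push the nut over the sill slowly.

Request:
move_arm:
  increments:
    - [[-0.004, 0, 0.003], [0, 0, 0], 0.75]
    - [[-0.004, 0, 0.003], [0, 0, 0], 0.75]
    - [[-0.004, 0, 0.003], [0, 0, 0], 0.75]
    - [[-0.004, 0, 0.003], [0, 0, 0], 0.75]
    - [[-0.004, 0, 0.003], [0, 0, 0], 0.75]
    - [[-0.004, 0, 0.003], [0, 0, 0], 0.75]
    - [[0, 0, 0], [0, 0, 0], 0.75]
    - [[0, 0, 0], [0, 0, 0], 0.75]

```text
time: 14.68
tcp_pos: [0.5733, -0.014, 0.0806]
tool_rot: [-0.256, 2.487, 0.085]
ft_force: [0.0, 0.0, 0.4]
finger_gap: 0.121
grip_force: 0.2
```

```bash
python3 go.py 0 -.0125 .081; python3 - <<'E'
from h import *
im,d=get_image("top");a=cv2.resize(im[122:222,265:365,::-1],None,fx=5.8,fy=5.8,interpolation=cv2.INTER_CUBIC)
a=cv2.convertScaleAbs(a,alpha=1.8,beta=10);cv2.imwrite("pics/t7.png",a)
E
```

```text
t 14.68 tcp box [-0.0043 -0.0114  0.0806] axes in box cols
 [[-0.8   -0.004  0.6  ]
 [-0.003  1.     0.002]
 [-0.6    0.    -0.8  ]] 
gap 0.12123514742273775 F [0.   0.02 0.39] j [-0.13  0.22 -0.74 -0.01  0.2  -0.27]
shift units [-0.0061 -0.0018  0.0038]
```

View pics/t7.png

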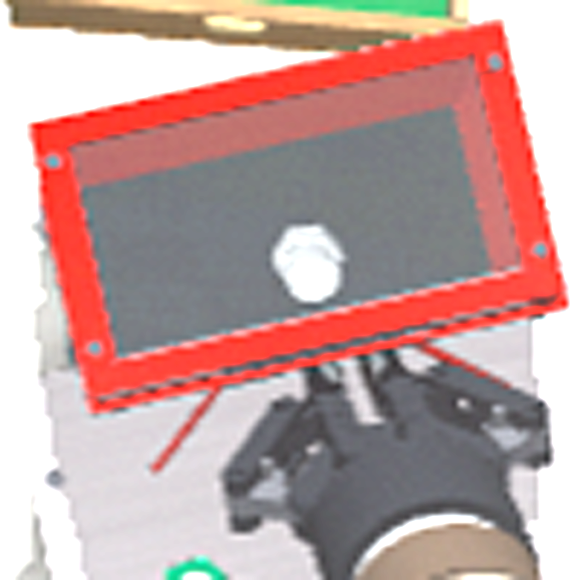

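The nut has dropped off the sill into the box (308,265 in the crop). I draw the fingers straight back out, then lift clear.

Request:
move_arm:
  increments:
    - [[0.008, 0, -0.006], [0, 0, 0], 0.75]
    - [[0.012, 0, -0.009], [0, 0, 0], 0.75]
    - [[0.016, 0, -0.012], [0, 0, 0], 0.75]
    - [[0.016, 0, -0.012], [0, 0, 0], 0.75]
    - [[0.016, 0, -0.012], [0, 0, 0], 0.75]
    - [[0.016, 0, -0.012], [0, 0, 0], 0.75]
    - [[0.016, 0, -0.012], [0, 0, 0], 0.75]
    - [[0.016, 0, -0.012], [0, 0, 0], 0.75]
    - [[0.016, 0, -0.012], [0, 0, 0], 0.75]
    - [[0.016, 0, -0.012], [0, 0, 0], 0.75]
    - [[-0.01, 0, -0.06], [0, 0, 0], 0.75]
    - [[-0.01, 0, -0.06], [0, 0, 0], 0.75]

```text
time: 16.23
tcp_pos: [0.4303, -0.0435, 0.1455]
tool_rot: [-0.256, 2.488, 0.086]
ft_force: [0.3, -0.4, 0.5]
finger_gap: 0.12
grip_force: 0.0
```

Request:
move_arm:
  increments:
    - [[0, 0, -0.08], [0, 0, 0], 0.75]
    - [[0, 0, -0.08], [0, 0, 0], 0.75]
    - [[0, 0, 0], [0, 0, 0], 0.75]
    - [[0, 0, 0], [0, 0, 0], 0.75]
    - [[0, 0, 0], [0, 0, 0], 0.75]
    - [[0, 0, 0], [0, 0, 0], 0.75]

```text
time: 16.98
tcp_pos: [0.375, -0.0548, 0.2207]
tool_rot: [-0.256, 2.489, 0.088]
ft_force: [0.1, -0.2, 0.3]
finger_gap: 0.123
grip_force: 0.0
```

```bash
python3 go.py 0 -.0125 .081; python3 - <<'E'
from fit import *
im,d=get_image("top");a=cv2.resize(im[122:252,265:365,::-1],None,fx=4.5,fy=4.5,interpolation=cv2.INTER_CUBIC)
im2,_=get_image("scene");b=cv2.resize(im2[170:290,265:340,::-1],(350,560))
a=cv2.resize(a,(431,560));c=cv2.convertScaleAbs(np.hstack([a,b]),alpha=1.5,beta=10);cv2.imwrite("pics/f8.png",c)
for z in(.02,.03): p=on_z(m,318,167.7,z);print(Q.T@(p[:2]-t))
E
```

```text
t 16.98 tcp box [-0.2068 -0.0117  0.2207] axes in box cols
 [[-0.801 -0.005  0.598]
 [-0.003  1.     0.004]
 [-0.598  0.002 -0.801]] 
gap 0.12319374362090267 F [ 0.1  -0.18  0.33] j [-0.44 -0.42 -0.8   0.64  0.37 -0.54]
shift units [-0.1368 -0.0034  0.3928]
[ 0.0407811  -0.01060995]
[ 0.03934633 -0.00970024]
```

View pics/f8.png

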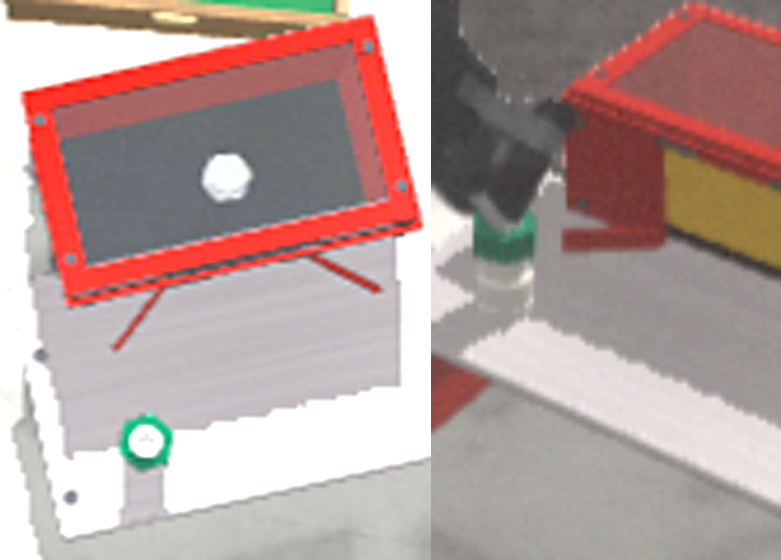

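The nut lies flat on the box floor (225,175), the flap hangs shut (720,210), the coupling stands in place (145,440), and the arm is clear. Handing in.

```bash
python3 -c "
from station import job_done
print(job_done())"
```

```text
the job is handed in; nothing more can be done
None
```

The job is handed in: the reject nut was pushed through the flap and lies in the box, the flap looks shut in the last pictures, the arm is clear, and the coupling still stands in place; I did not re-measure the thread gauge or loupe at the end, and the hand-in returned no verdict.

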